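Release the repaired drone arm from its swing-bolt clamp and lay it on the two-post rest

TASK

The drone arm in the bench clamp is ready: unscrew the clamp's wing nut until its collar is well clear of the lug's raised lip, tip the hinged eyebolt outward out of the slot until it lies down on its stop, and swing the strap right round, off the arm. Then lift the drone arm out and lay it level in the notches of both posts of the rest, centred and either way round, and let go. Do not drop the arm, and leave the loose things lying about where they are.

Things in the scene. Friction and masses are not known exactly. Their poses are not given: they have to be found in the camera images.
- fixture: Bolted-down clamp; does not move. Aluminium base plate 150 (x) x 220 (y) x 12 mm; origin at the centre of its underside, z up. The drone arm lies along x in its cradle; the strap lies over it along y, from its pivot at y = -85 to a forked lug at y = +85, where the hinged bolt stands in the slot. Above z = 92 mm there are only the nut, the strap's peg, its lip (to 95) and the pivot cap (to 100).
- cradle_seat (a point): Middle of the cradle, 62 mm over the fixture's underside, where the drone arm's tube starts (up to 8 mm off along x). Cradle blocks at x = -42 and +42 mm from here, each 12 mm thick along x, 46 mm wide along y, with a notch 30 mm wide whose floor is 12 mm below this point; cheeks end level with this point. Axes as the fixture's.
- strap_pivot (a point): On the strap's vertical pivot axis, level with the strap's top face, 92 mm up; axes as the fixture's. The steel strap is 16 mm thick, 36 mm wide, 44 at the lug, and reaches 191 mm from here; the open-ended slot is 16 mm wide. A lip 3 mm high stands on the prongs' ends, 186 to 191 mm from here.
- bolt_hinge (a point): Centre of the eyebolt's hinge pin, 32 mm over the fixture's underside; the pin runs along the fixture's x; axes as the fixture's. The bolt is 12 mm thick and 84 mm long.
- nut (a joint): Turn of the steel wing nut about the bolt, rad; grows as it loosens, counter-clockwise seen from above; it rises 18 mm per turn. 0 = tight, 3.6 = end stop; starts at 0 to 0.5. Stiff (0.12 N m), stays where left. Its collar, 30 mm in diameter, sits behind the strap's lip and holds the bolt until the nut stands at about 2.3 or more.
- nut_grip (a point): Centre of the nut's flat blade: 12 mm thick along its own y, 68 mm across along its own x, 12 mm up to its top, 22 mm down to a hub 24 mm in diameter, which ends 30 mm below. At nut = 0 this point is 95 mm from the hinge pin (127 mm up) and the blade lies along the fixture's x. Turns with the nut, tips with the bolt; z = the bolt's axis.
- bolt (a joint): Angle of the hinged eyebolt, rad: 0 = upright in the slot, grows as its top tips toward the fixture's +y, out of the slot's open end; 1.35 = its stop, lying outward. Once free and tipped beyond about 0.5 it falls to its stop by its own weight.
- strap (a joint): Angle of the strap about its pivot, rad: 0 = over the drone arm; grows counter-clockwise seen from above, so its free end goes from the fixture's +y toward its -x; stop at 1.9. It cannot move while the bolt stands in the slot. Stiff (0.1 N m), stays where left.
- strap_peg (a point): Middle of the strap's handle peg, an upright steel pin 16 mm in diameter, 40 mm tall (20 above and 20 below this point, which is 112 mm up), on the strap's centre line 90 mm from the pivot.
- tube_mid (a point): Centre of the drone arm's bare tube, where to grip it. Black square tube 24 x 24 mm, 190 mm long along its own x (from -100 to +90), z up; at x = +75 a motor 40 mm in diameter stands on the tube, its top 34 mm above this point, its shaft's 42 mm. About 0.16 kg.
- rest: Bolted-down aluminium rest; does not move. Base plate 130 (x) x 80 (y) x 12 mm, origin at the centre of its underside, z up. Two slim posts at x = -42 and +42, each 12 mm thick along x, 52 mm wide at the top, with an upward notch: floor 36 mm wide at z = 100, cheeks leaning slightly outward up to z = 117.
- rest_seat (a point): Where the centre of the drone arm's tube belongs when it lies in both notches of the rest: above the middle of the rest, 112 mm over its underside; x runs along the line of the two posts.
- wrench: Bystander, loose: flat steel spanner 160 mm long, lying near the robot; origin at the centre of its underside.
- bottle: Bystander, loose: white plastic bottle, 56 mm in diameter, 170 mm tall; origin at the centre of its underside.
- battery: Bystander, loose: grey and yellow battery pack 75 x 36 x 30 mm; origin at the centre of its underside.
- meter: Bystander, loose: orange hand meter 140 x 75 x 34 mm lying flat; origin at the centre of its underside.
- motor: Bystander, loose: loose motor, upright cylinder 42 mm in diameter, 44 mm tall with its shaft; origin at the centre of its underside.
- drone_arm: The same drone arm; origin under the tube, 12 mm below point tube_mid, same axes.
Things that resemble listed ones, but are neither listed nor needed, are in the scene too. Leave any purple look-alike of the drone_arm alone. What is shaped like the rest but pink is not meant.

How it is judged:
By the outcome, as a careful person would: the job done as asked, in the order asked, and still so for the second after the job is handed in, with the robot touching nothing.
It also fails if it takes over 72 s, if anything falls off the work surface, if the arm or the gripper's body presses on something with over 40 N, if the wrist force passes 120 N, or if a joint passes its speed limit or range.

ROBOT

A 7-joint arm with a two-finger parallel gripper is mounted at the origin on the work surface. World frame = base frame: x ahead of the robot, y to its left, z up, the work surface at z = 0. Lengths are in m, angles in rad, forces in N, time in s.
With the tool pointing down it reaches from about 0.4 to 0.875 m from the base axis. Payload 19.3 kg.
Tool frame: the origin (TCP) lies midway between the tips of the shut fingers; the grasp point (between the pads) lies 19 mm behind it (env.pinch_z is the distance from the TCP to the grasp point, in m); z points along the fingers, y is the direction in which the jaws open and shut (so a half turn about z gives the same grasp; the last joint's range is limited). The gripper opens to 85 mm and grips with 20 to 120 N. Pads are 22 mm wide; open, the fingers measure 114 mm over their backs; the gripper's body (76 mm by 85 mm) begins 54 mm behind the grasp point. The pads swing forward as they close: fully open they stand 13 mm farther back than shut.
Start: joints at [-1.266, 0.521, -0.036, 1.599, 0.021, 1.021, -0.113], TCP at [0.229, 0.582, 0.231] pointing down, gripper open.
Joint ranges: [-2.91, 2.91], [-0.3, 2.13], [-1.5, 1.42], [0.17, 2.43], [-1.26, 4.41], [0.16, 1.93], [-2.52, 2.52]. Speed limits (rad/s): [1.89, 1.89, 2.39, 2.39, 3.01, 3.01, 3.01].

INTERFACE

Orientations are given as a unit quaternion [w, x, y, z].
In Python, from rig import env, read_camera gives the robot as it stands. The module is installed in compiled form; this text tells all that it offers.
- The arm moves only by the tool arm_command, never from a script. Its argument "series" is text: rows parted by semicolons, each of 5 numbers parted by spaces: the finger opening in m, from 0 to 0.0854, then the shift along the tool's x, y, z in m, then the turn about the tool's z in rad. In form: grip dx dy dz twist; .... A call has 1 to 10 rows; each row shifts and turns the commanded pose from where the row before left it, along the tool's axes as they then stand; what a row does not reach is not made up. A row lasts 1/8 s, in which the tool goes at most 62.5 mm and 10.7 degrees, less where a joint would pass 70% of its speed; a pose out of reach is approached as far as the arm can. A call is refused whole if a number of a shift passes 0.0625 or a number of a turn 0.188, either way. A call with a gripper value outside its range is refused whole. The fingers move at their own pace and stop on an object; the grip force is fixed at half the most. Time passes only in rows, so rows that do not move let the fingers close. It gives the time, the measured TCP pose, the force and the opening at its end, in the units of the state.
- env.get_state(): the state, without advancing time (a new reading comes with each control period).
- read_camera(name): name is "scene" or "top" or "wrist"; returns a dict with "img" (480x640x3 uint8, red, green, blue), "z_map" (480x640 float32, m along the optical axis (not along the pixel's ray), 0 where there is no reading), "camera_matrix" (3x3 intrinsics, pixels), "T" (4x4, takes a point from camera to world coordinates). Camera axes: x right, y up, looking along -z (the intrinsics and any distortion apply to the point x, -y, -z); pixel columns grow to the right and rows downward; lengths in m; the calibration is good to about 2 mm. A picture is of the moment at which its call begins.
- env.close_job(): hands the job in, once; it reports no verdict.
The state is a dict: "clock": time; "qpos": joint angles; "qvel": joint speeds; "tau": joint torques, N m; "tcp_pos": TCP position; "tcp_rot": TCP orientation; "contact_force": force on the tool from outside, world axes, zero at the start; "torque": the same for the moment, N m; "grip_width": opening from 0.0 (shut) to 1.0 (fully open).
Only numpy, scipy, OpenCV 4.12 (cv2) and the standard library are available. Lean on these libraries where they do the work, as an engineer would, in place of code of your own. Each camera call takes 0.05 s, during which the arm holds its last target. There are 200 camera calls.

## Working session

There is one attempt and no reset: what is moved stays moved. The work goes in short steps, Python scripts to look and compute and a tool call to move; the robot and the scene stay as the last step left them, time stands still between calls to the robot, and variables do not carry over. Pictures are saved under pics/ and viewed, about 8 in all and at most 12, crops included, and the job is handed in when it is done.

Besides the shell and the picture viewer there is one more tool, called as a command line: name --argument value ..., lists and objects as JSON in quotes. arm_command: Moves the arm, as the interface text tells. Its arguments: {"type":"object","properties":{"series":{"type":"string"}},"required":["series"]}

```bash
mkdir -p pics; cat > h.py <<'E'
import numpy as np,cv2
from rig import env,read_camera
def cap(n,f):
    c=read_camera(n); cv2.imwrite(f'pics/{f}.png',c['img'][:,:,::-1]); np.savez(f'pics/{f}.npz',**c); return c
def pts(c):
    K=c['camera_matrix'];z=c['z_map'];v,u=np.mgrid[:480,:640]
    p=np.stack([(u-K[0,2])/K[0,0]*z,-(v-K[1,2])/K[1,1]*z,-z,np.ones_like(z)],-1)
    P=(p@np.array(c['T']).T)[...,:3]; P[z==0]=np.nan; return P
E
python3 - <<'E'
from h import *
for n in('top','scene'):
    c=cap(n,n+'1'); print(n,c['camera_matrix'].tolist(),np.round(c['T'],3).tolist())
print(env.get_state(),env.pinch_z)
E
```

```text
top [[605.9355080217914, 0.0, 321.6670963470919], [0.0, 605.9355080217914, 239.74500686455158], [0.0, 0.0, 1.0]] [[0.018, 0.992, -0.126, 0.349], [-1.0, 0.019, 0.012, -0.017], [0.015, 0.126, 0.992, 1.253], [0.0, 0.0, 0.0, 1.0]]
scene [[437.26798821298416, 0.0, 316.2615137191441], [0.0, 437.26798821298416, 238.2861735030245], [0.0, 0.0, 1.0]] [[0.238, -0.731, 0.64, 1.118], [0.971, 0.183, -0.152, -0.183], [-0.006, 0.658, 0.753, 0.845], [0.0, 0.0, 0.0, 1.0]]
{'clock': 0.1, 'qpos': array([-1.26620989,  0.52192497, -0.0363283 ,  1.59989486,  0.02115983,
        1.02109554, -0.11280591]), 'qvel': array([-0.00026044, -0.00203724, -0.0003355 , -0.00315884,  0.00329501,
       -0.00014986,  0.00107243]), 'tau': array([ 3.63813037e-03, -9.28492928e+01,  1.98400967e+00, -3.70538270e+01,
        1.81233720e-02,  5.37702625e-03,  3.99473026e-05]), 'tcp_pos': array([0.228715  , 0.58135694, 0.23082171]), 'tcp_rot': array([-7.31212160e-05,  1.86317111e-01,  9.82489549e-01, -4.64259014e-04]), 'contact_force': array([0.58292975, 0.49227352, 0.28109693]), 'torque': array([ 0.01375111, -0.00345084, -0.02669296]), 'grip_width': 1.002291318311552} 0.0187
```

View pics/top1.png

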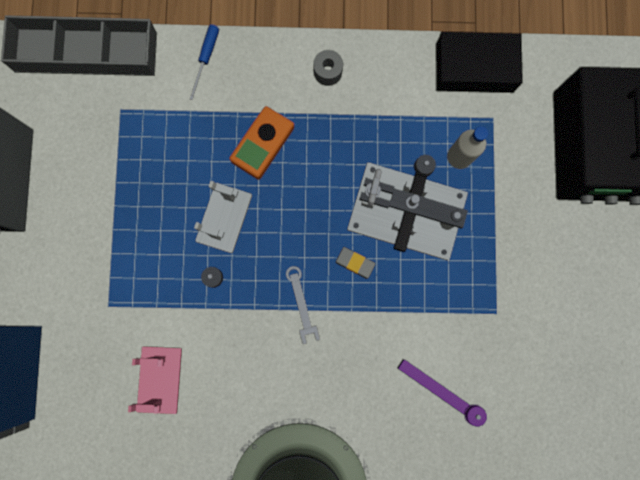

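View pics/scene1.png

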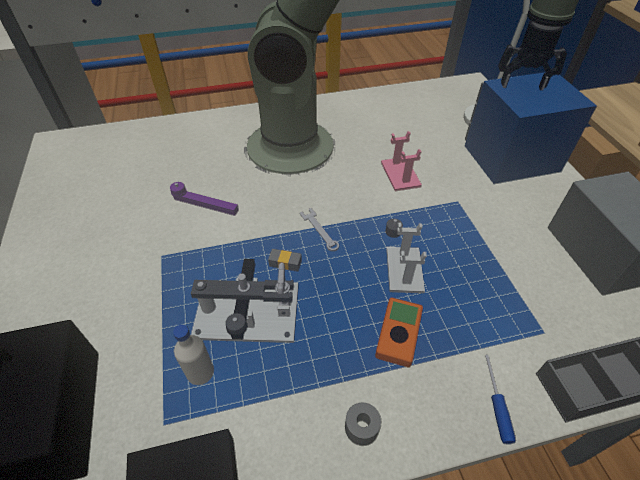

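The top view shows the clamp at about (410,210), with the nut at (373,188), the pivot at (458,215) and the motor at (425,165). The rest is at (223,217). The bottle stands near the motor at (466,148). Next I measure these from depth.

```bash
cat > m.py <<'E'
from h import *
c=dict(np.load('pics/top1.npz'));P=pts(c);X,Y,Z=P[...,0],P[...,1],P[...,2]
def reg(u0,u1,v0,v1,z0,z1):
    m=np.zeros(Z.shape,bool);m[v0:v1,u0:u1]=1
    return P[m&(Z>z0)&(Z<z1)]
def rect(q,n):
    r=cv2.minAreaRect((q[:,:2]*1000).astype(np.float32)); print(n,len(q),np.round(r[0],1),np.round(r[1],1),round(r[2],2),'z',np.round(np.median(q[:,2])*1000,1),'mean',np.round(q.mean(0)*1000,1))
rect(reg(340,480,155,262,.006,.018),'fixplate')
rect(reg(190,256,175,256,.006,.018),'restplate')
rect(reg(190,256,170,256,.100,.125),'resttop')
rect(reg(385,470,180,235,.086,.0935),'strap')
rect(reg(400,425,190,212,.125,.14),'pegtop')
rect(reg(440,475,200,230,.096,.106),'pivotcap')
rect(reg(360,390,165,210,.130,.16),'nut')
rect(reg(390,440,150,180,.09,.12),'motortop')
rect(reg(390,440,150,255,.066,.08),'tube')
rect(reg(440,490,120,170,.1,.2),'bottle')
rect(reg(335,380,245,280,.02,.05),'batt')
rect(reg(225,300,100,180,.02,.05),'meter')
rect(reg(200,225,262,290,.02,.06),'motor')
print(np.isnan(Z).mean(), np.nanmedian(Z[260:300,120:190]))
big=cv2.resize(c['img'][120:280,180:500][:,:,::-1],None,fx=2.5,fy=2.5,interpolation=cv2.INTER_CUBIC);cv2.imwrite('pics/z1.png',big)
E
python3 m.py
```

```text
fixplate 4143 [ 580.2 -213.8] [221.9 284.6] 1.96 z 10.3 mean [ 564.7 -208.    10.4]
restplate 1925 [563.5 177.5] [114.3 165.5] 83.84 z 10.9 mean [547.4 170.1  10.9]
resttop 206 [550.8 172.1] [53.7 96.5] 73.72 z 109.4 mean [550.4 175.  108.5]
strap 1162 [ 568.  -229.4] [168.6  44.6] 74.35 z 90.0 mean [ 567.  -230.    89.9]
pegtop 54 [ 573.8 -205.1] [13.6 14.4] 78.94 z 129.4 mean [ 573.5 -205.5  129.7]
pivotcap 93 [ 555.3 -287.8] [36.  21.6] 37.92 z 99.0 mean [ 549.2 -292.    98.9]
nut 219 [ 594.9 -128.7] [12.  67.7] 76.97 z 136.9 mean [ 594.3 -128.3  136.7]
motortop 297 [ 651.1 -232.6] [37.8 38.3] 23.38 z 94.3 mean [ 650.6 -232.3   94.6]
tube 769 [ 573.5 -213. ] [179.3  92.1] 5.25 z 72.2 mean [ 555.4 -205.3   72.4]
bottle 684 [ 689.7 -319.7] [54.6 51.2] 51.11 z 120.5 mean [ 687.4 -317.1  130. ]
batt 657 [ 461.1 -101.3] [74.5 36.6] 63.9 z 28.1 mean [ 460.6 -101.2   28.1]
meter 2404 [709.6  96.3] [ 76.8 140.5] 58.34 z 33.2 mean [707.   96.1  33.2]
motor 339 [426.2 189.6] [40.9 40. ] 27.13 z 29.2 mean [425.9 189.2  29.4]
0.003974609375 9.011768300526413e-05
```

View pics/z1.png

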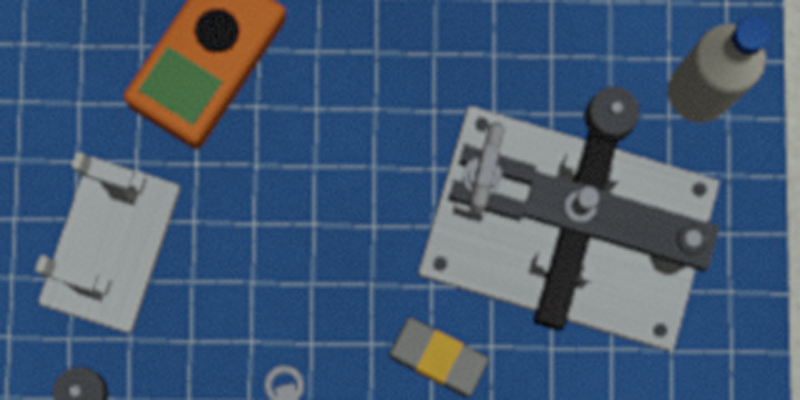

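Positions fit the given sizes. The fixture's yaw is about -15.5° with its origin at (572.5, -210) mm. The nut is at (595, -128) and tube_mid at about (579, -212.5). The rest is at (551, 172) with a yaw of about -16.3°. Next comes a row planner and a check of the path.

```bash
cat > plan.py <<'E'
from h import *
import math
def rows(start,wps,pos=.05,turn=.15):
    """start=(x,y,z,yaw of tool y, deg) in mm; wps: list of (grip m,x,y,z,yaw deg,[nrows]); prints rows for tool pointing down"""
    x,y,z,a=start; out=[]
    for w in wps:
        g,X,Y,Z,A=w[:5]; da=math.radians(A-a)
        d=np.hypot(np.hypot(X-x,Y-y),Z-z)
        n=w[5] if len(w)>5 else max(1,math.ceil(d/1000/pos),math.ceil(abs(da)/turn))
        tx,ty,tz,ta=x,y,z,a
        for k in range(1,n+1):
            f=k/n; qx,qy,qz,qa=[p+(q-p)*f for p,q in((tx,X),(ty,Y),(tz,Z),(ta,A))]
            r=math.radians(a); yv=np.array([math.cos(r),math.sin(r)]); xv=np.array([-yv[1],yv[0]])
            d=np.array([qx-x,qy-y])/1000
            dx,dy,dz=round(d@xv,4),round(d@yv,4),round((z-qz)/1000,4); tw=round(-math.radians(qa-a),3)
            out.append('%g %g %g %g %g'%(g,dx+0,dy+0,dz+0,tw+0))
            x,y=np.array([x,y])+1000*(dx*xv+dy*yv); z-=dz*1000; a-=math.degrees(tw)
    for i in range(0,len(out),10): print('; '.join(out[i:i+10]),'\n')
    print('end',round(x,1),round(y,1),round(z,1),round(a,1))
def cur():
    from scipy.spatial.transform import Rotation as R
    s=env.get_state(); w,a,b,c=s['tcp_rot']; M=R.from_quat([a,b,c,w]).as_matrix()
    p=s['tcp_pos']*1000; A=math.degrees(math.atan2(M[1,1],M[0,1]))
    print('cur',np.round(p,1),'yaw',round(A,1),'q',np.round(s['qpos'],2),'F',np.round(s['contact_force'],1),'g',round(s['grip_width'],3),'t',s['clock'],'tiltz',np.round(M[:,2],3))
    return [*p,A]
E
python3 - <<'E'
from plan import *
for n in('top1','scene1'):
    P=pts(dict(np.load(f'pics/{n}.npz'))).reshape(-1,3)
    m=(P[:,0]>-.1)&(P[:,0]<.4)&(P[:,1]>.35)&(P[:,1]<.8)&(P[:,2]>.06)&(P[:,2]<.3);q=P[m];print(len(q),q.min(0) if len(q) else'',np.percentile(q,[50,90,100],axis=0) if len(q) else '')
c=cur()
rows(c,[(.085,595,-128,230,-103,20)],)
E
```

```text
2624 [0.12260106 0.52958147 0.0600372 ] [[0.23282    0.53337901 0.10876688]
 [0.30611083 0.5349797  0.14455045]
 [0.32235305 0.5464484  0.16674649]]
9191 [0.01667228 0.50771834 0.06001781] [[0.28546689 0.59745971 0.18960642]
 [0.32334075 0.71526973 0.22081755]
 [0.32732972 0.75321499 0.29993585]]
cur [228.7 581.4 230.8] yaw 68.5 q [-1.27  0.52 -0.04  1.6   0.02  1.02 -0.11] F [0.6 0.5 0.3] g 1.002 t 0.1 tiltz [-0.    -0.001 -1.   ]
0.085 -0.03 -0.0263 0 0.15; 0.085 -0.0336 -0.0215 0.0001 0.149; 0.085 -0.0365 -0.0163 0 0.15; 0.085 -0.0385 -0.0107 0.0001 0.15; 0.085 -0.0396 -0.0048 0 0.149; 0.085 -0.0399 0.0012 0 0.15; 0.085 -0.0393 0.0071 0.0001 0.15; 0.085 -0.0377 0.0129 0 0.149; 0.085 -0.0355 0.0183 0.0001 0.15; 0.085 -0.0323 0.0235 0 0.15 

0.085 -0.0285 0.028 0.0001 0.15; 0.085 -0.0239 0.0319 0 0.149; 0.085 -0.0189 0.0351 0 0.15; 0.085 -0.0135 0.0376 0.0001 0.15; 0.085 -0.0077 0.0392 0 0.149; 0.085 -0.0018 0.0399 0.0001 0.15; 0.085 0.0042 0.0397 0 0.15; 0.085 0.01 0.0386 0 0.149; 0.085 0.0157 0.0367 0.0001 0.15; 0.085 0.021 0.0339 0 0.15 

end 595.0 -128.0 230.0 -103.0
```

arm_command --series "0.085 -0.03 -0.026 -0.003 0.15; 0.085 -0.034 -0.022 0 0.15; 0.085 -0.036 -0.016 0 0.15; 0.085 -0.038 -0.011 0 0.15; 0.085 -0.04 -0.005 0 0.15; 0.085 -0.04 0.001 0 0.15; 0.085 -0.039 0.007 0 0.15; 0.085 -0.038 0.013 0 0.15; 0.085 -0.036 0.018 0 0.15; 0.085 -0.032 0.024 0 0.15"

```text
clock: 1.35
tcp_pos: [0.4113, 0.2248, 0.2343]
tcp_rot: [-0.0, 0.807, 0.59, -0.0]
contact_force: [0.2, 0.0, 0.4]
grip_width: 0.99
```

arm_command --series "0.085 -0.028 0.028 0 0.15; 0.085 -0.024 0.032 0 0.15; 0.085 -0.019 0.035 0 0.15; 0.085 -0.014 0.038 0 0.15; 0.085 -0.008 0.039 0 0.15; 0.085 -0.002 0.04 0 0.15; 0.085 0.004 0.04 0 0.15; 0.085 0.01 0.039 0 0.15; 0.085 0.016 0.037 0 0.15; 0.085 0.021 0.034 0 0.15"

```text
clock: 2.6
tcp_pos: [0.5928, -0.1321, 0.234]
tcp_rot: [-0.0, 0.993, -0.119, -0.0]
contact_force: [0.3, 1.2, 0.2]
grip_width: 0.994
```

```bash
python3 - <<'E'
from plan import *
s=cur(); c=cap('wrist','w1'); P=pts(c); s=cur()
d=np.linalg.norm(P[...,:2]-np.array([.595,-.128]),axis=2)
def r(m,n):
    q=P[m]; 
    if len(q)<5: print(n,len(q));return
    R=cv2.minAreaRect((q[:,:2]*1000).astype(np.float32));print(n,len(q),np.round(R[0],1),np.round(R[1],1),round(R[2],1),np.round(np.median(q[:,2])*1000,1))
r((d<.05)&(P[...,2]>.13)&(P[...,2]<.16),'nut')
e=np.linalg.norm(P[...,:2]-np.array([.574,-.205]),axis=2); r((e<.02)&(P[...,2]>.125)&(P[...,2]<.14),'peg')
E
```

```text
cur [ 592.8 -132.1  234. ] yaw -103.6 q [-0.38  0.62  0.79  1.67 -0.49  1.06 -1.25] F [0.3 1.2 0.2] g 0.994 t 2.6 tiltz [-0.  0. -1.]
cur [ 593.7 -136.8  234.2] yaw -104.3 q [-0.38  0.62  0.79  1.67 -0.49  1.06 -1.26] F [-5.3 -3.2 -2.7] g 0.997 t 2.65 tiltz [ 0.    -0.003 -1.   ]
nut 1561 [ 595.7 -132.3] [11.8 68.6] 76.7 137.6
peg 410 [ 572.7 -209. ] [15.3 15.4] 86.0 130.8
```

View pics/w1.png

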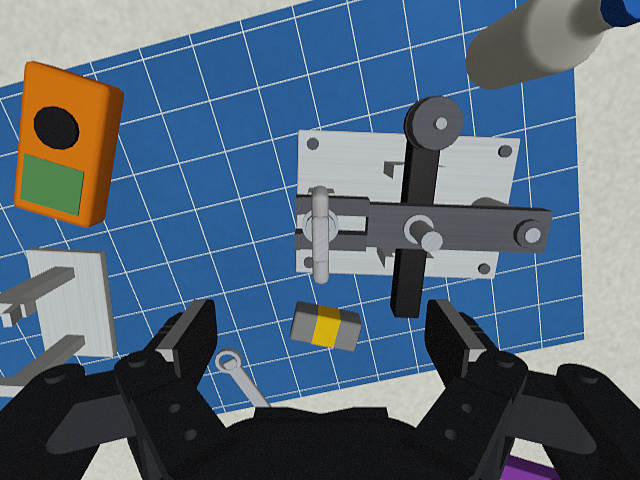

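The wrist view shows the nut blade at about (320,235), the peg at (428,238) and the jaws open. The arm was still settling when the picture was taken, so I measure again at rest.

arm_command --series "0.085 0 0 0 0; 0.085 0 0 0 0"

```text
clock: 2.9
tcp_pos: [0.5921, -0.1301, 0.2341]
tcp_rot: [-0.0, 0.993, -0.115, -0.0]
contact_force: [-1.2, -0.0, -1.0]
grip_width: 0.997
```

```bash
cat > wm.py <<'E'
from plan import *
def r(P,x,y,rad,z0,z1,n):
    q=P[(np.hypot(P[...,0]-x,P[...,1]-y)<rad)&(P[...,2]>z0)&(P[...,2]<z1)]
    if len(q)<5: print(n,len(q));return
    R=cv2.minAreaRect((q[:,:2]*1000).astype(np.float32));print(n,len(q),np.round(R[0],1),np.round(R[1],1),round(R[2],1),np.round(np.median(q[:,2])*1000,1))
E
python3 - <<'E'
from wm import *
s=cur(); P=pts(cap('wrist','w2')); s=cur()
r(P,.595,-.13,.05,.13,.16,'nut')
r(P,.573,-.207,.02,.125,.14,'peg')
r(P,.650,-.235,.03,.09,.1,'motor')
rows(s,[(.085,595,-129,234,-103.3,1),(.085,595,-129,111,-103.3,3)])
E
```

```text
cur [ 592.1 -130.1  234.1] yaw -103.3 q [-0.39  0.61  0.78  1.68 -0.49  1.06 -1.25] F [-1.2 -0.  -1. ] g 0.997 t 2.9 tiltz [-0.001  0.001 -1.   ]
cur [ 592.2 -130.   234.2] yaw -103.3 q [-0.39  0.61  0.78  1.68 -0.49  1.06 -1.25] F [-0.1 -0.7  0.3] g 0.994 t 2.95 tiltz [-0.     0.001 -1.   ]
nut 1587 [ 595.5 -132.5] [12.  68.1] 77.1 137.7
peg 409 [ 572.7 -209. ] [15.2 15.6] 66.0 130.8
motor 2172 [ 650.2 -235.9] [38.5 39.4] 38.9 94.8
0.085 0.0025 -0.0016 0.0002 0.001; 0.085 0 0 0.041 0; 0.085 0 0 0.041 0; 0.085 0 0 0.041 0 

end 595.0 -129.0 111.0 -103.3
```

arm_command --series "0.085 0.003 0 0.04 0; 0.085 0 0 0.042 0; 0.085 0 0 0.04 0; 0.085 0 0 0 0; 0.04 0 0 0 0; 0.03 0 0 0 0; 0.024 0 0 0 0; 0.024 0 0 0 0"

```text
clock: 3.95
tcp_pos: [0.5955, -0.1317, 0.1128]
tcp_rot: [-0.0, 0.993, -0.116, 0.0]
contact_force: [0.4, 0.8, 1.0]
grip_width: 0.281
```

```bash
python3 - <<'E'
from plan import *
P=pts(cap('wrist','w3')); s=cur()
E
```

```text
cur [ 595.4 -131.7  112.7] yaw -103.4 q [-0.31  0.76  0.67  1.76 -0.61  0.84 -1.16] F [ 0.  -1.5  0.3] g 0.281 t 4.0 tiltz [ 0.  0. -1.]
```

View pics/w3.png

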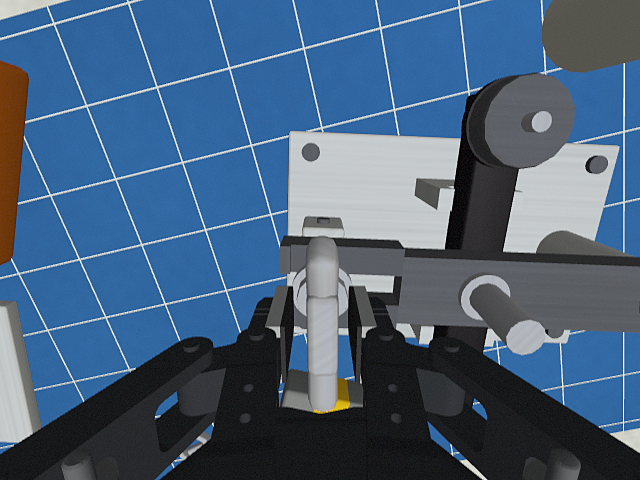

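The pads sit evenly either side of the blade: blade columns 308–337, pads 292/355. I close on it and begin turning, watching the force.

arm_command --series "0 0 0 0 0; 0 0 0 0 0; 0 0 0 0 0; 0 0 0 -0.0005 -0.15; 0 0 0 -0.0004 -0.15; 0 0 0 -0.0004 -0.15; 0 0 0 -0.0005 -0.15; 0 0 0 -0.0004 -0.15; 0 0 0 0 0"

```text
clock: 5.12
tcp_pos: [0.5952, -0.1317, 0.1147]
tcp_rot: [-0.0, 0.967, 0.255, 0.0]
contact_force: [-0.9, 1.4, 5.2]
grip_width: 0.125
```

arm_command --series "0 0 0 -0.0005 -0.15; 0 0 0 -0.0005 -0.15; 0 0 0 -0.0004 -0.15; 0 0 0 -0.0004 -0.15; 0 0 0 -0.0004 -0.15; 0 0 0 0 0"

```text
clock: 5.88
tcp_pos: [0.5949, -0.1314, 0.1168]
tcp_rot: [-0.001, 0.807, 0.591, -0.0]
contact_force: [-5.0, 3.5, 9.7]
grip_width: 0.134
```

arm_command --series "0 0 0 -0.0005 -0.15; 0 0 0 -0.0005 -0.15; 0 0 0 -0.0004 -0.15; 0 0 0 -0.0004 -0.15; 0 0 0 -0.0004 -0.15; 0 0 0 0 0"

```text
clock: 6.62
tcp_pos: [0.5944, -0.1315, 0.1189]
tcp_rot: [-0.001, 0.534, 0.845, -0.0]
contact_force: [-6.5, 4.0, 10.8]
grip_width: 0.129
```

arm_command --series "0 0 0 -0.0005 -0.15; 0 0 0 -0.0005 -0.15; 0 0 0 -0.0004 -0.15; 0 0 0 -0.0004 -0.15; 0 0 0 -0.0004 -0.15; 0 0 0 0 0"

```text
clock: 7.38
tcp_pos: [0.5942, -0.132, 0.121]
tcp_rot: [-0.001, 0.187, 0.982, -0.0]
contact_force: [-7.6, 1.4, 12.7]
grip_width: 0.127
```

```bash
python3 - <<'E'
from plan import *
P=pts(cap('wrist','w4')); s=cur()
E
```

```text
cur [ 594.2 -131.9  121. ] yaw 68.3 q [ 0.21  0.63 -0.13  1.73  0.11  0.79  1.22] F [-9.1  2.1 12.9] g 0.131 t 7.425 tiltz [-0.002  0.    -1.   ]
```

View pics/w4.png

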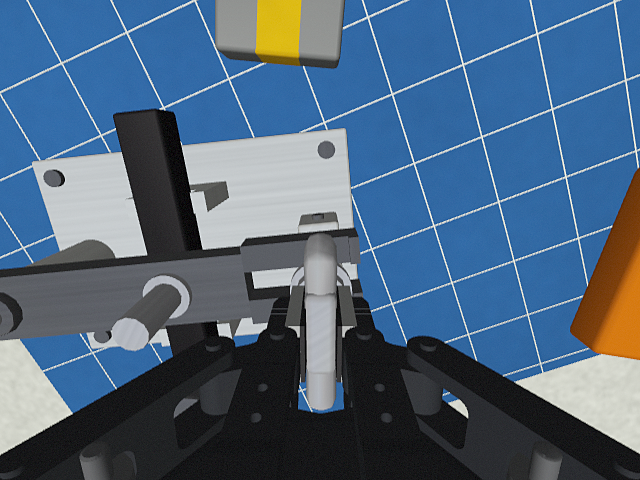

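The blade is still centred and has turned about 3.0 rad. The nut axis is at about (595, -131.7), which agrees with the wrist camera. I open, lower a little and push the bolt outward with the inner finger.

arm_command --series "0.03 0 0 0 0; 0.085 0 0 0 0; 0.085 0 0 0 0; 0.085 0 0 0 0; 0.085 0 0 0.009 0; 0.085 0 0 0.009 0; 0.085 0.0015 0.015 0 0; 0.085 0.0015 0.015 0 0; 0.085 0.001 0.01 0 0; 0.085 0.001 0.01 0 0"

```text
clock: 8.68
tcp_pos: [0.6092, -0.0824, 0.1033]
tcp_rot: [0.0, 0.186, 0.983, -0.0]
contact_force: [0.6, -1.0, -0.4]
grip_width: 0.994
```

arm_command --series "0.085 0.001 0.01 0 0; 0.085 0.001 0.01 0 0; 0.085 0.001 0.01 0 0; 0.085 0.001 0.01 0 0; 0.085 0.001 0.01 0 0; 0.085 0.001 0.01 0 0; 0.085 0 0 0 0; 0.085 0 0 0 0"

```text
clock: 9.68
tcp_pos: [0.6252, -0.0257, 0.1031]
tcp_rot: [-0.0, 0.186, 0.982, -0.0]
contact_force: [-0.6, -1.1, -0.2]
grip_width: 0.993
```

```bash
python3 - <<'E'
from plan import *
s=cur(); c=cap('scene','s2')
cv2.imwrite('pics/s2z.png',cv2.resize(c['img'][170:400,150:450][:,:,::-1],None,fx=2.5,fy=2.5,interpolation=cv2.INTER_CUBIC))
E
```

```text
cur [625.2 -25.7 103.1] yaw 68.5 q [ 0.03  0.68 -0.12  1.69  0.11  0.78  1.05] F [-0.6 -1.1 -0.2] g 0.993 t 9.675 tiltz [-0. -0. -1.]
```

View pics/s2z.png

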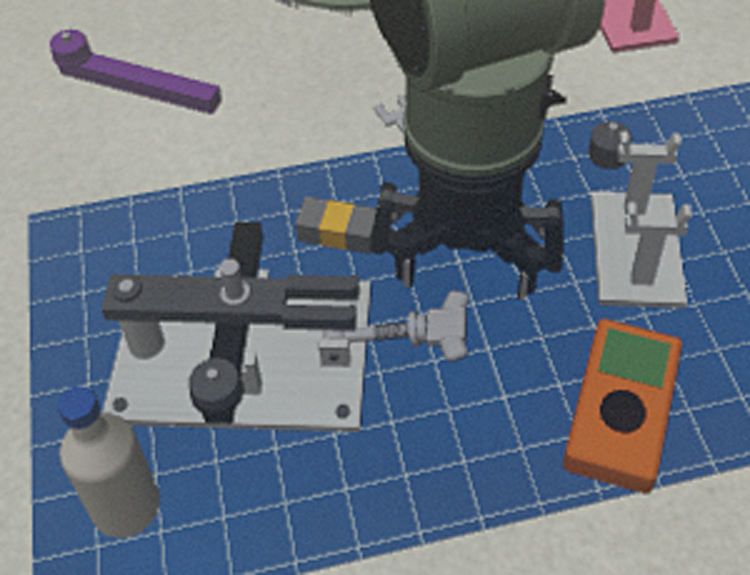

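The bolt lies out flat on its stop: nut at about (445,325) in the crop, slot empty. Now the strap. I cage the peg and lead it round its arc.

```bash
python3 - <<'E'
from plan import *
s=cur(); px,py=547.5,-295
w=[(.085,*s[:2],180,s[3],2),(.04,572.3,-208.5,180,-16,11),(.04,572.3,-208.5,103,-16,2),(.03,572.3,-208.5,103,-16,1)]
n=14
for k in range(1,n+1):
    th=1.92*k/n; a=math.radians(74)+th
    w.append((.03,px+90*math.cos(a),py+90*math.sin(a),103,-16+math.degrees(th),1))
rows(s,w)
E
```

```text
cur [625.2 -25.9 103.1] yaw 68.5 q [ 0.03  0.68 -0.12  1.69  0.11  0.78  1.05] F [-0.2 -0.5 -0.1] g 0.993 t 9.725 tiltz [-0. -0. -1.]
0.085 0 0 -0.0385 0; 0.085 0 0 -0.0384 0; 0.04 -0.0016 -0.0172 0 0.134; 0.04 -0.0039 -0.0168 0 0.134; 0.04 -0.0061 -0.0162 0 0.134; 0.04 -0.0082 -0.0152 0 0.134; 0.04 -0.0102 -0.014 0 0.134; 0.04 -0.012 -0.0124 0 0.134; 0.04 -0.0135 -0.0108 0 0.134; 0.04 -0.0148 -0.0089 0 0.134 

0.04 -0.0159 -0.0068 0 0.135; 0.04 -0.0167 -0.0046 0 0.134; 0.04 -0.0171 -0.0024 0 0.134; 0.04 0 0 0.0385 0; 0.04 0 0 0.0385 0; 0.03 0 0 0 0; 0.03 -0.0008 -0.0123 0 -0.138; 0.03 -0.0009 -0.0123 0 -0.137; 0.03 -0.0008 -0.0123 0 -0.137; 0.03 -0.0008 -0.0123 0 -0.137 

0.03 -0.0009 -0.0123 0 -0.137; 0.03 -0.0008 -0.0123 0 -0.137; 0.03 -0.0009 -0.0123 0 -0.137; 0.03 -0.0008 -0.0123 0 -0.138; 0.03 -0.0009 -0.0123 0 -0.137; 0.03 -0.0008 -0.0123 0 -0.137; 0.03 -0.0008 -0.0123 0 -0.137; 0.03 -0.0009 -0.0123 0 -0.137; 0.03 -0.0008 -0.0123 0 -0.137; 0.03 -0.0009 -0.0123 0 -0.137 

end 457.8 -301.3 103.0 94.0
```

arm_command --series "0.085 0 0 -0.0385 0; 0.085 0 0 -0.0385 0; 0.04 -0.0016 -0.0172 0 0.134; 0.04 -0.004 -0.0168 0 0.134; 0.04 -0.006 -0.0162 0 0.134; 0.04 -0.008 -0.0152 0 0.134; 0.04 -0.01 -0.014 0 0.134; 0.04 -0.012 -0.0124 0 0.134; 0.04 -0.0135 -0.0108 0 0.134; 0.04 -0.0148 -0.009 0 0.134"

```text
clock: 10.98
tcp_pos: [0.5862, -0.1589, 0.1802]
tcp_rot: [0.0, 0.664, 0.748, -0.0]
contact_force: [0.9, -0.5, -0.2]
grip_width: 0.465
```

arm_command --series "0.045 -0.016 -0.007 0 0.135; 0.045 -0.0167 -0.0046 0 0.134; 0.045 -0.017 -0.0024 0 0.134; 0.045 0 0 0 0; 0.045 0 0 0 0"

```text
clock: 11.6
tcp_pos: [0.5721, -0.2071, 0.1801]
tcp_rot: [-0.0, 0.798, 0.603, 0.0]
contact_force: [0.1, 0.1, 0.3]
grip_width: 0.524
```

```bash
python3 - <<'E'
from wm import *
P=pts(cap('wrist','w5'));s=cur()
r(P,.573,-.207,.025,.125,.14,'peg')
E
```

```text
cur [ 572.2 -207.   180.1] yaw -15.8 q [ 0.08  0.57  0.26  1.71 -0.18  0.89  0.13] F [-0.2  0.5 -0.2] g 0.528 t 11.65 tiltz [ 0.  0. -1.]
peg 616 [ 572.2 -208.8] [15.9 15.3] 60.3 130.8
```

arm_command --series "0.045 0.001 0 0.0385 0; 0.045 0 0 0.0385 0; 0.03 0 0 0 0; 0.03 0 0 0 0; 0.03 -0.0008 -0.0123 0 -0.137; 0.03 -0.0008 -0.0123 0 -0.137; 0.03 -0.0009 -0.0123 0 -0.137; 0.03 -0.0008 -0.0123 0 -0.137"

```text
clock: 12.65
tcp_pos: [0.5245, -0.2065, 0.1052]
tcp_rot: [0.002, 0.604, 0.797, 0.001]
contact_force: [1.8, -0.1, -0.5]
grip_width: 0.354
```

arm_command --series "0.03 -0.0009 -0.0123 0 -0.137; 0.03 -0.0008 -0.0123 0 -0.137; 0.03 -0.0009 -0.0123 0 -0.137; 0.03 -0.0008 -0.0123 0 -0.137; 0.03 -0.0009 -0.0123 0 -0.137; 0.03 0 0 0 0"

```text
clock: 13.4
tcp_pos: [0.4743, -0.2425, 0.1047]
tcp_rot: [0.001, 0.305, 0.952, -0.0]
contact_force: [0.9, -0.1, -0.3]
grip_width: 0.35
```

arm_command --series "0.03 -0.0008 -0.0123 0 -0.137; 0.03 -0.0009 -0.0123 0 -0.137; 0.03 -0.0008 -0.0123 0 -0.137; 0.03 -0.0008 -0.0123 0 -0.137; 0.03 0 0 0 0"

```text
clock: 14.02
tcp_pos: [0.458, -0.2878, 0.1038]
tcp_rot: [0.001, 0.037, 0.999, -0.0]
contact_force: [-0.2, -0.1, -0.3]
grip_width: 0.357
```

```bash
python3 - <<'E'
from plan import *
s=cur(); c=cap('wrist','w6')
E
```

```text
cur [ 458.  -287.8  103.8] yaw 85.8 q [ 0.65  0.57 -0.26  1.92  0.23  0.68  1.74] F [-0.2 -0.1 -0.3] g 0.357 t 14.025 tiltz [ 0.001 -0.001 -1.   ]
```

View pics/w6.png

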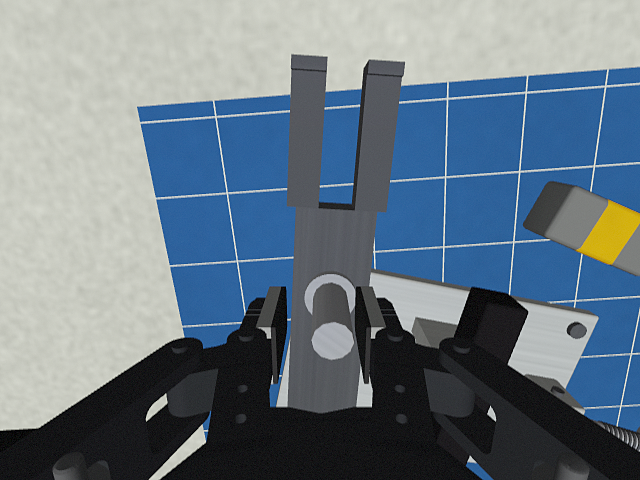

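The strap is well off the arm, and the peg sits free in the cage. I nudge it a little further towards the stop, rise and go over the tube.

arm_command --series "0.03 -0.0008 -0.009 0 -0.1; 0.03 0 -0.003 0 0; 0.03 0 0 0 0"

```text
clock: 14.45
tcp_pos: [0.4581, -0.2989, 0.1032]
tcp_rot: [0.0, -0.014, 1.0, -0.0]
contact_force: [-0.2, -0.2, -0.2]
grip_width: 0.346
```

arm_command --series "0.03 0 0.004 0 0; 0.045 0 0 0 0; 0.045 0 0 -0.04 0; 0.045 0 0 -0.04 0; 0.085 0 0 0 0"

```text
clock: 15.08
tcp_pos: [0.459, -0.2957, 0.1858]
tcp_rot: [0.002, -0.015, 1.0, -0.001]
contact_force: [0.2, 0.7, -0.1]
grip_width: 0.721
```

```bash
python3 - <<'E'
from plan import *
s=cur()
rows(s,[(.085,577.6,-215,185,74.3,6)])
E
```

```text
cur [ 459.  -295.7  185.8] yaw 91.7 q [ 0.71  0.47 -0.33  1.85  0.19  0.86  1.88] F [ 0.2  0.7 -0.1] g 0.721 t 15.075 tiltz [ 0.004 -0.002 -1.   ]
0.085 -0.0202 0.0128 0.0001 0.051; 0.085 -0.0195 0.0139 0.0002 0.05; 0.085 -0.0187 0.0148 0.0001 0.051; 0.085 -0.018 0.0158 0.0001 0.051; 0.085 -0.0172 0.0166 0.0001 0.051; 0.085 -0.0163 0.0175 0.0002 0.05 

end 577.6 -215.0 185.0 74.3
```

arm_command --series "0.085 -0.02 0.013 0 0.05; 0.085 -0.0195 0.014 0 0.05; 0.085 -0.0187 0.015 0 0.05; 0.085 -0.018 0.016 0 0.05; 0.085 -0.017 0.0166 0 0.05; 0.085 -0.0163 0.0175 0 0.05; 0.085 0 0 0 0; 0.085 0 0 0 0; 0.085 0 0 0 0"

```text
clock: 16.2
tcp_pos: [0.5752, -0.2141, 0.1829]
tcp_rot: [-0.0, 0.134, 0.991, -0.0]
contact_force: [-0.2, -0.0, 0.2]
grip_width: 0.997
```

```bash
python3 - <<'E'
from wm import *
c=cap('wrist','w7');P=pts(c);s=cur()
r(P,.650,-.235,.03,.09,.1,'motor')
ux=np.array([math.cos(math.radians(-15.7)),math.sin(math.radians(-15.7))])
q=P[(P[...,2]>.069)&(P[...,2]<.077)&(np.hypot(P[...,0]-.5776,P[...,1]+.215)<.11)]
L=(q[:,:2]-[.5776,-.215])@ux*1000; W=(q[:,:2]-[.5776,-.215])@np.array([-ux[1],ux[0]])*1000
m=(abs(W)<14); print(len(q),np.percentile(L[m],[.5,99.5]),np.percentile(W[m],[1,99]),np.median(q[:,2]),np.polyfit(L[m],W[m],1))
for a,b in((-90,-60),(-60,-30),(-30,0),(0,30),(30,60)):
    k=(L>a)&(L<b)&m
    if k.sum()>20: print(a,np.round(np.percentile(W[k],[2,98]),1))
# strap angle & nut
r(P,.36,-.30,.06,.08,.1,'strapend')
E
```

```text
cur [ 575.2 -214.1  183. ] yaw 74.6 q [ 0.43  0.57 -0.26  1.67  0.17  0.93  1.42] F [0.3 0.8 0.1] g 0.992 t 16.25 tiltz [-0. -0. -1.]
motor 1934 [ 648.6 -236. ] [39.  38.9] 15.6 94.9
7326 [-99.38026791  56.09005376] [-12.51091521  10.96937314] 0.07300175012173676 [-0.00193286 -0.83157143]
-90 [-12.2  10.7]
-60 [-12.5  10.6]
-30 [-12.1  10.6]
0 [-12.3  10.8]
30 [-12.6  10.7]
strapend 1791 [ 408.7 -290.2] [45.2 23. ] 88.4 90.8
```

arm_command --series "0.085 -0.002 -0.0007 0.045 0; 0.085 0 0 0.045 0; 0.085 0 0 0.04 0; 0.085 0 0 0.011 0; 0.085 0 0 0 0; 0.045 0 0 0 0; 0.03 0 0 0 0; 0.03 0 0 0 0; 0.03 0 0 0 0"

```text
clock: 17.38
tcp_pos: [0.5776, -0.2147, 0.0424]
tcp_rot: [0.0, 0.134, 0.991, -0.0]
contact_force: [-0.5, -0.6, 1.0]
grip_width: 0.351
```

arm_command --series "0 0 0 0 0; 0 0 0 0 0; 0 0 0 0 0; 0 0 0 0 0"

```text
clock: 17.88
tcp_pos: [0.5776, -0.2147, 0.0424]
tcp_rot: [0.0, 0.134, 0.991, -0.0]
contact_force: [-1.8, 1.4, 7.1]
grip_width: 0.277
```

arm_command --series "0 0 0 -0.008 0; 0 0 0 -0.015 0; 0 0 0 -0.025 0; 0 0 0 -0.035 0; 0 0 0 -0.035 0; 0 0 0 -0.022 0; 0 0 0 0 0; 0 0 0 0 0"

```text
clock: 18.88
tcp_pos: [0.5771, -0.2146, 0.1816]
tcp_rot: [-0.0, 0.134, 0.991, 0.0]
contact_force: [0.5, 0.3, -2.4]
grip_width: 0.269
```

```bash
python3 - <<'E'
from wm import *
c=cap('wrist','w8');P=pts(c);s=cur()
t=np.array(s[:2])/1000
a=math.radians(s[3]-90);ux=np.array([math.cos(a),math.sin(a)]);uy=np.array([-ux[1],ux[0]])
D=(P[...,:2]-t);L=D@ux*1000;W=D@uy*1000;Z=P[...,2]*1000
for lo in range(-100,100,20):
    k=(L>lo)&(L<lo+20)&(abs(W)<9)&(Z>150)
    if k.sum()>20: print(lo,k.sum(),np.round(np.median(Z[k]),1),np.round(np.median(W[k]),1))
k=(abs(W)<25)&(Z>150);print(np.percentile(L[k],[.5,99.5]))
# rest from wrist + top
c=cap('top','t2');P=pts(c)
rest=P[(P[...,0]>.46)&(P[...,0]<.64)&(P[...,1]>.10)&(P[...,1]<.24)&(P[...,2]>.100)&(P[...,2]<.125)]
R=cv2.minAreaRect((rest[:,:2]*1000).astype(np.float32));print(len(rest),R)
E
```

```text
cur [ 577.  -214.5  181.3] yaw 74.6 q [ 0.44  0.57 -0.26  1.66  0.17  0.93  1.41] F [ 0.3 -0.3 -1.4] g 0.274 t 18.925 tiltz [-0.001  0.    -1.   ]
-100 4708 212.3 -0.1
-80 4117 212.3 -0.1
-60 3528 212.3 -0.1
-40 3166 212.3 -0.1
-20 9318 262.5 0.2
0 2317 212.2 -0.1
20 841 212.2 -0.1
[-98.59051692  25.68474175]
202 ((550.8670654296875, 171.907470703125), (53.05232620239258, 96.72642517089844), 73.2796630859375)
```

The arm is held level (tube top reads 212 mm along its whole length) and gripped at its middle. Now I carry it over to the rest.

```bash
python3 - <<'E'
from plan import *
rows([577,-214.5,181.3,74.6],[(0,550.5,169,190,73.4,10)])
E
```

```text
0 0.0127 0.0363 -0.0009 0.002; 0 0.0129 0.0362 -0.0008 0.002; 0 0.0128 0.0362 -0.0009 0.002; 0 0.013 0.0362 -0.0009 0.002; 0 0.013 0.0362 -0.0008 0.002; 0 0.0131 0.0361 -0.0009 0.003; 0 0.0132 0.0361 -0.0009 0.002; 0 0.0133 0.0361 -0.0009 0.002; 0 0.0134 0.0361 -0.0008 0.002; 0 0.0134 0.036 -0.0009 0.002 

end 550.5 169.0 190.0 73.4
```

arm_command --series "0 0.006 0.018 -0.001 0.002; 0 0.013 0.036 -0.001 0.002; 0 0.013 0.036 -0.001 0.002; 0 0.013 0.036 -0.001 0.002; 0 0.013 0.036 -0.001 0.002; 0 0.013 0.036 -0.001 0.003; 0 0.013 0.036 -0.001 0.002; 0 0.013 0.036 -0.001 0.002; 0 0.013 0.036 0 0.002; 0 0.0135 0.036 0 0.002"

```text
clock: 20.23
tcp_pos: [0.5519, 0.1503, 0.1898]
tcp_rot: [-0.0, 0.144, 0.99, -0.0]
contact_force: [0.4, -0.4, -2.6]
grip_width: 0.273
```

arm_command --series "0 0.007 0.018 0 0; 0 0 0 0 0; 0 0 0 0 0; 0 0 0 0 0"

```text
clock: 20.72
tcp_pos: [0.5515, 0.1662, 0.1901]
tcp_rot: [-0.0, 0.145, 0.989, -0.0]
contact_force: [0.5, 0.8, -2.2]
grip_width: 0.272
```

```bash
python3 - <<'E'
from wm import *
c=cap('wrist','w9');P=pts(c);s=cur()
t=np.array(s[:2])/1000
a=math.radians(s[3]-90);ux=np.array([math.cos(a),math.sin(a)]);uy=np.array([-ux[1],ux[0]])
D=(P[...,:2]-t);L=D@ux*1000;W=D@uy*1000;Z=P[...,2]*1000
k=(Z>95)&(Z<125)&(abs(L)<80)&(abs(W)<60)
n,lab,st,cen=cv2.connectedComponentsWithStats(k.astype(np.uint8))
for i in range(1,n):
    if st[i,4]>30:
        m=lab==i; top=m&(Z>111)
        print(st[i,:5],'L',np.round(np.percentile(L[m],[1,99]),1),'W',np.round(np.percentile(W[m],[1,99]),1),'Z',np.round(np.percentile(Z[m],[1,50,99]),1))
        if top.sum()>10:print('  top L',np.round(np.percentile(L[top],[1,99]),1),'W',np.round(np.percentile(W[top],[1,99]),1))
E
```

```text
cur [551.5 166.3 190.1] yaw 73.3 q [-0.17  0.51 -0.31  1.76  0.19  0.9   0.71] F [-1.1 -0.1 -1.5] g 0.272 t 20.775 tiltz [ 0. -0. -1.]
[359 167  10  24 190] L [-51.9 -39.8] W [22.8 28.1] Z [ 98.7 115.2 117.1]
  top L [-51.9 -39.8] W [22.8 28.1]
[280 170   4  21  60] L [-51.8 -39.8] W [-25.2 -23.3] Z [113.3 114.8 116.2]
  top L [-51.8 -39.8] W [-25.2 -23.3]
```

View pics/w9.png

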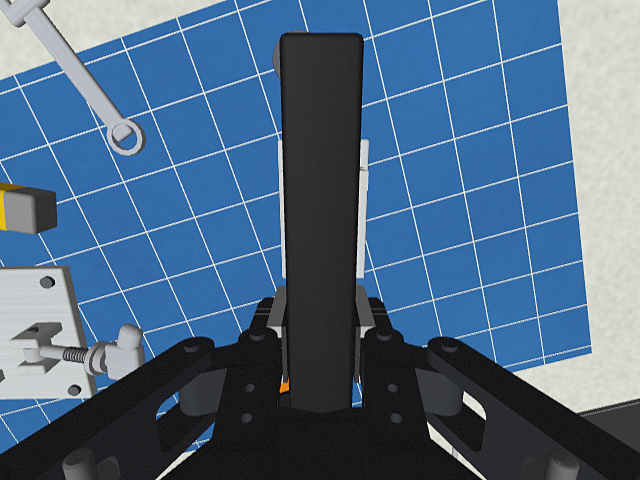

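The tube is held over the rest. The far post's cheeks show on either side of it, at about (282,180) and (364,180). The rest's centre is about 3 mm away towards the robot and 2 mm to +y. I correct that and lower.

arm_command --series "0 0.0033 0.0018 0.02 0; 0 0 0 0.035 0; 0 0 0 0.025 0; 0 0 0 0.01 0; 0 0 0 0 0; 0 0 0 0 0"

```text
clock: 21.52
tcp_pos: [0.5493, 0.1701, 0.1011]
tcp_rot: [0.001, 0.145, 0.989, 0.0]
contact_force: [-0.1, -0.4, -2.4]
grip_width: 0.27
```

```bash
python3 - <<'E'
from wm import *
c=cap('wrist','w10');P=pts(c);s=cur()
t=np.array(s[:2])/1000
a=math.radians(s[3]-90);ux=np.array([math.cos(a),math.sin(a)]);uy=np.array([-ux[1],ux[0]])
D=(P[...,:2]-t);L=D@ux*1000;W=D@uy*1000;Z=P[...,2]*1000
k=(Z>105)&(Z<122)&(L<-20)&(L>-80)&(abs(W)<60)&(abs(W)>14)
for m in (k&(W>0),k&(W<0)):
    print(m.sum(),'L',np.round(np.percentile(L[m],[1,99]),1),'W',np.round(np.percentile(W[m],[1,99]),1),'Z',np.round(np.percentile(Z[m],[1,50,99]),1))
k=(abs(W)<14)&(Z>115)&(L<-30)
print('tube',np.percentile(L[k],.5),np.percentile(W[k],[1,99]),np.median(Z[k]))
E
```

```text
cur [549.3 170.2 101.1] yaw 73.4 q [-0.2   0.62 -0.28  1.83  0.25  0.72  0.66] F [ 0.3  0.7 -1.6] g 0.268 t 21.575 tiltz [ 0.001  0.    -1.   ]
916 L [-48.7 -36.6] W [16.5 25. ] Z [105.3 114.6 116.9]
933 L [-48.6 -36.7] W [-28.1 -19.5] Z [105.3 114.5 117.1]
tube -99.4579927808259 [-11.90363639  11.41778796] 131.57269117641394
```

arm_command --series "0 0.001 -0.0013 0 0; 0 0 0 0.004 0; 0 0 0 0.002 0; 0 0 0 0.001 0; 0 0 0 0 0; 0 0 0 0 0"

```text
clock: 22.32
tcp_pos: [0.5474, 0.1691, 0.0931]
tcp_rot: [-0.0, 0.144, 0.99, 0.0]
contact_force: [0.5, -0.8, -1.3]
grip_width: 0.27
```

arm_command --series "0 0 0 0.0008 0; 0 0 0 0 0"

```text
clock: 22.58
tcp_pos: [0.5474, 0.1691, 0.0925]
tcp_rot: [0.0, 0.144, 0.99, 0.0]
contact_force: [-1.3, -0.6, 2.2]
grip_width: 0.274
```

Contact is felt: Fz went from -1.6 to +2.2 N. I release gently and check before pulling away.

arm_command --series "0.03 0 0 0 0; 0.03 0 0 0 0; 0.045 0 0 0 0; 0.06 0 0 0 0; 0.085 0 0 0 0; 0.085 0 0 0 0; 0.085 0 0 0 0"

```text
clock: 23.45
tcp_pos: [0.5474, 0.1691, 0.0923]
tcp_rot: [0.0, 0.144, 0.99, -0.0]
contact_force: [0.7, 1.0, 0.4]
grip_width: 0.994
```

arm_command --series "0.085 0 0 -0.02 0; 0.085 0 0 -0.04 0; 0.085 0 0 -0.04 0; 0.085 0 0 -0.04 0; 0.085 0 0 0 0; 0.085 0 0 0 0"

```text
clock: 24.2
tcp_pos: [0.5471, 0.1689, 0.2319]
tcp_rot: [-0.0, 0.144, 0.99, -0.0]
contact_force: [-0.3, -0.3, 0.0]
grip_width: 0.997
```

```bash
cat > chk.py <<'E'
from wm import *
c=cap('wrist','w11');P=pts(c);s=cur()
t=np.array(s[:2])/1000
a=math.radians(s[3]-90);ux=np.array([math.cos(a),math.sin(a)]);uy=np.array([-ux[1],ux[0]])
D=(P[...,:2]-t);L=D@ux*1000;W=D@uy*1000;Z=P[...,2]*1000
for lo in range(-100,100,20):
    k=(L>lo)&(L<lo+20)&(abs(W)<13)&(Z>105)&(Z<140)
    if k.sum()>20: print(lo,k.sum(),np.round(np.median(Z[k]),1),np.round(np.percentile(W[k],[2,98]),1))
k=(abs(W)<13)&(Z>118)&(Z<130)&(L<0);print('tube end',np.percentile(L[k],.5))
k=(abs(W)<30)&(Z>138)&(Z<160)&(L>30);print('motor',k.sum(),np.median(L[k]),np.median(W[k]))
for sg in(1,-1):
    for sl in(1,-1):
        m=(Z>105)&(Z<119)&(sl*L>20)&(sl*L<70)&(sg*W>14)&(sg*W<40)
        if m.sum()>10: print('post',sl,sg,m.sum(),np.round(np.percentile(L[m],[2,98]),1),np.round(np.percentile(W[m],[2,98]),1))
E
python3 chk.py; python3 -c "
from h import *
c=cap('scene','s3')
cv2.imwrite('pics/s3z.png',cv2.resize(c['img'][150:400,130:450][:,:,::-1],None,fx=2.4,fy=2.4,interpolation=cv2.INTER_CUBIC))"
```

```text
cur [547.  168.9 231.4] yaw 73.4 q [-0.17  0.45 -0.33  1.73  0.17  0.99  0.73] F [-0.   0.5  0.4] g 0.994 t 24.25 tiltz [-0.001 -0.001 -1.   ]
-100 1141 122.9 [-11.   12.1]
-80 1083 123.0 [-11.3  11.7]
-60 1006 122.9 [-11.5  12. ]
-40 925 123.0 [-11.1  11.5]
-20 887 123.0 [-11.4  11.8]
0 823 123.0 [-11.7  11.4]
20 775 122.9 [-11.6  11.5]
40 968 123.6 [-11.5  11.8]
tube end -99.53602315297282
motor 2120 71.77609263456728 0.17104811284494062
post 1 1 204 [36.8 48.9] [18.9 27. ]
post -1 1 227 [-46.7 -35. ] [18.8 27. ]
post 1 -1 199 [36.9 48.8] [-25.8 -17.6]
post -1 -1 226 [-46.7 -35.1] [-25.8 -17.6]
```

View pics/s3z.png

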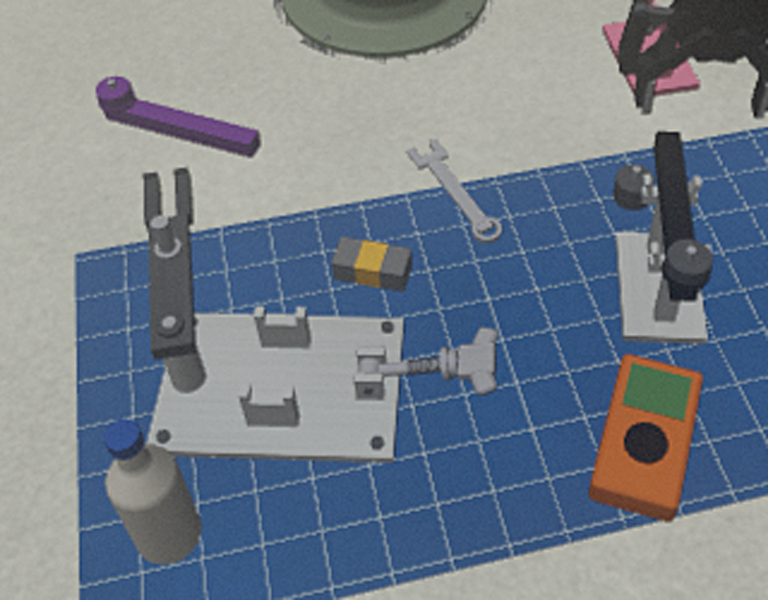

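```bash
python3 -c "
from rig import env
print(env.close_job(), env.get_state()['clock'])"
```

```text
the job is handed in; nothing more can be done
the job is handed in; nothing more can be done
```

The drone arm now lies in both notches of the rest, released, and I handed the job in at about 24 s of the 72 s allowed. In order, I:
1. turned the wing nut loose by about 3.0 rad;
2. pushed the eyebolt out of the slot until it fell outward onto its stop;
3. swung the strap round to about 1.85 rad, clear of the arm, by caging its peg;
4. lifted the drone arm out level and laid it in the rest.

**Last checks:**
- **Level:** the tube's top reads 123 mm along its length, except 123.6 mm in the section next to the motor.
- **Centring:** by the tube's end, it is within about 1 mm of the rest's centre both along and across. The motor's position suggested up to about 4 mm off along the tube. I put that down to viewing angle, as part of the motor was probably hidden, but did not resolve it.
- **Forces and clearance:** the highest force at the reported points was about 16 N. The gripper is open about 14 cm above its release height, touching nothing.
- **Loose things:** the last picture shows the battery, bottle, wrench, meter, loose motor and purple look-alike where they were; I judged this by eye and did not re-measure them.
- **Camera disagreement:** the top and wrist cameras differed by about 4 mm in y. I went by the wrist camera and the contacts.

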